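Roll a wooden roller up a sloped gutter to its stop

TASK

With the fingertips, push the plain wooden roller gently up its sloped gutter and over the low step, so that it drops into the pocket in front of the stop at the top end and cannot roll back; then leave it at rest. Only push it: do not pick it up or squeeze it. Leave the flanged spool in the neighbouring gutter and the other things on the bench where they are.

Things in the scene. Friction and masses are not known exactly. Their poses are not given: they have to be found in the camera images.
- roller: plain solid wooden cylinder, waxed smooth (friction about 0.35, also against the fingers), 60 mm in diameter, 80 mm long, about 0.16 kg, lying across one of the two gutters of the rack (which of the two varies) at the low end. Origin at its centre; its y axis is the cylinder's axis, its x and z turn with it as it rolls. It rests against the low end lip at the start.
- spool: wooden cord spool lying in the other gutter at the low end, to be left alone: two end flanges 60 mm in diameter and 12 mm thick on a 28 mm core, 80 mm long. Origin at its centre, y axis along its own axis.
- rack_floor (a point): frame of the two sloped gutters of the fixed wooden rack. Origin on the plane of the gutter floors, on the midline between the gutters, 42 mm above the bench; x up the slope (8 degrees above level), y across, z square to the floor. Gutters 86 mm wide, centre lines at y = +49 and -49 mm; walls and divider 12 mm thick, 18 mm high above the floor. Rack 208 mm wide, x = -142 to 145.5 mm.
- rack_lip (a point): inner top edge of the low end lip, on the midline: x = -132, z = 10 mm in the rack_floor frame. The lip is 10 mm thick along x and 10 mm high; the roller starts against it with its centre at x = -109, z = 30 mm.
- rack_step (a point): top edge of the step, on the midline: x = 77, z = 7 mm in the rack_floor frame. A ramp climbs to it from x = 21 mm; behind it the floor drops back to z = 0. The roller passes it with its centre at z = 37 mm, and once that is more than about 5 mm beyond the edge it drops into the pocket by itself; there its centre lies at x = 96 to 99.5, z = 30 mm.
- rack_stop (a point): top edge of the stop's face, on the midline: x = 129.5, z = 40 mm in the rack_floor frame. The stop is a bar 16 mm thick across both gutters at the top end, 40 mm high.
- jar: bystander: closed amber glass jar, 64 mm in diameter, 85 mm high, standing on the bench; origin at the centre of its underside.
- gouge: bystander: carving gouge with a round wooden handle, 190 mm long, lying on the bench along its x axis; origin on its underside.
- block: bystander: dark wooden block 90 x 60 x 30 mm lying on the bench; origin at the centre of its underside.
Things that resemble listed ones, but are neither listed nor needed, are in the scene too. Leave any blue or red look-alike of the roller alone.

How it is judged (in metres and radians):
At the end, for the whole second after the job is handed in: The roller lies at rest (under 20 mm/s and 0.5 rad/s) down in the pocket between step and stop: centre 91 to 104 mm up the slope from the rack_floor origin and 26 to 33.5 mm above the gutter floor, its axis within 0.15 rad of square across the gutter; the spool within 15 mm of its start (x of roller in the frame of rack_floor between 0.091 and 0.104 m and z of roller in the frame of rack_floor between 0.026 and 0.0335 m and angle between the y axis of roller and the y axis of rack_floor, either way round below 0.15 rad and linear speed of roller below 0.02 m/s and angular speed of roller below 0.5 rad/s and distance of spool from where it was at the start of the episode below 0.015 m); the robot touches nothing.
It fails at once if the roller is lifted: its centre more than 46 mm above the gutter floor (9 mm above its height when passing the step) (z of roller in the frame of rack_floor above 0.046 m).
It fails at once if the roller is squeezed or pushed with more than 30 N (contact force between the fingers and roller above 30 N).
It fails at once if the spool is moved more than 15 mm (distance of spool from where it was at the start of the episode above 0.015 m).
It fails at once if the jar, gouge or block is moved more than 25 mm (distance of any of jar, gouge, block from where it was at the start of the episode above 0.025 m).
It also fails if it takes over 42 s, if anything falls off the work surface, if the arm or the gripper's body presses on something with over 40 N, if the wrist force passes 120 N, or if a joint passes its speed limit or range.

ROBOT

A 7-joint arm with a two-finger parallel gripper is mounted at the origin on the work surface. World frame = base frame: x ahead of the robot, y to its left, z up, the work surface at z = 0. Lengths are in mm, angles in degrees, forces in N, time in s.
With the tool pointing down it reaches from about 400 to 925 mm from the base axis. Payload 4.1 kg.
Tool frame: the origin (TCP) lies on the centre line of the jaws, within the pads' length; the fingertips stand 17 mm ahead of it and the grasp point (between the pads) lies 2 mm behind it; z points along the fingers, y is the line along which they close (so a half turn about z gives the same grasp; the last joint's range is limited). The gripper opens to 85 mm and grips with 20 to 120 N. Pads are 22 mm wide; open, the fingers measure 114 mm over their backs; the gripper's body (76 mm by 85 mm) begins 54 mm behind the grasp point. The pads swing forward as they close: fully open they stand 13 mm farther back than shut.
Start: joints at [61.02, 22.827, 2.584, 88.041, -1.071, 69.15, -2.905], TCP at [257.226, -596.972, 248.347] pointing down, gripper open.
Joint ranges: [-161.44, 161.44], [-28.35, 127.94], [-78.24, 83.42], [0, 140.83], [-78.03, 258.03], [13.02, 114.36], [-168.23, 168.23]. Speed limits (degrees/s): [147.25, 147.25, 180, 180, 180, 180, 180].

INTERFACE

Orientations are given as a 3x3 rotation matrix whose columns are the frame's x, y, z axes.
In Python, from rig import bot gives the robot as it stands.
- The arm moves only by the shell command python3 -m inch 'ROWS' [FORCE]. ROWS is JSON, a list of rows, each a list of 5 numbers: the closure, from 0 (fully open) to 1 (shut), then the shift along the tool's x, y, z in m, then the turn about the tool's z in units of 5 degrees (1.0 is 5 degrees). A call has 1 to 20 rows; each row is the pose to reach, as a shift and turn from the pose commanded when the call began, along the tool's axes at that moment; what a row does not reach only later rows make up. A row lasts 1/12 s, in which the tool goes at most 41.7 mm and 7.16 degrees, less where a joint would pass 70% of its speed; a pose out of reach is approached as far as the arm can. A call with a gripper value outside its range is refused whole. The fingers move at their own pace and stop on an object; FORCE is the grip in N (left out, the last holds). Time passes only in rows, so rows that repeat a pose let the fingers close. It gives the time, the measured TCP pose, the force, the opening and the grip force at its end, in the units of the state.
- bot.state(): the state, without advancing time (a new reading comes with each control period).
- bot.read_camera(name): name is "scene" or "top"; returns the picture (420x560x3 uint8, red, green, blue); there is no depth.
- bot.get_calibration(name): a dict with "fov_y" (degrees; the focal length in pixels is half the picture's height over the tangent of half this angle, whatever the lens; pixels are square), "cx", "cy" (the principal point, pixels), "T" (4x4, takes a point from camera to world coordinates). Camera axes: x right, y down, z forward; pixel columns grow to the right and rows downward; lengths in mm; the calibration is good to about 2 mm. A picture is of the moment at which its call begins. get_calibration takes no time and is no camera call.
- bot.job_done(): hands the job in; it is judged then, once.
The state is a dict: "t": time; "q": joint angles; "dq": joint speeds; "joint_efforts": joint torques, N m; "ee_pos": TCP position; "tcp_rot": TCP orientation; "contact_force": force on the tool from outside, world axes, zero at the start; "ft_torque": the same for the moment, N m; "gripper_width": finger opening in mm; "grasp_force": force on a finger pad.
Only numpy, scipy, OpenCV 4.12 (cv2) and the standard library are available. Lean on these libraries where they do the work, as an engineer would, in place of code of your own. Each camera call takes 0.05 s, during which the arm holds its last target. There are 200 camera calls.

## Working session

There is one attempt and no reset: what is moved stays moved. The work goes in short steps, Python scripts to look and compute and a shell command to move; the robot and the scene stay as the last step left them, time stands still between calls to the robot, and variables do not carry over. Pictures are saved under pics/ and viewed, at most 10 in all, crops included, and the job is handed in when it is done.

```bash
mkdir -p pics; python3 - <<'E'
from rig import bot
import cv2,numpy as np
np.set_printoptions(precision=3,suppress=True)
for n in("scene","top"):
    cv2.imwrite(f"pics/{n}0.png",bot.read_camera(n)[...,::-1]); c=bot.get_calibration(n); print(n,c)
s=bot.state(); print(s["t"],s["ee_pos"],s["tcp_rot"])
E
```

```text
scene {'fov_y': 49.30869787657358, 'cx': 277.5105125534357, 'cy': 208.8863095404189, 'T': array([[   0.155,    0.817,   -0.556, 1306.644],
       [   0.988,   -0.127,    0.089, -102.269],
       [   0.003,   -0.563,   -0.827, 1145.582],
       [   0.   ,    0.   ,    0.   ,    1.   ]])}
top {'fov_y': 48.47288383050466, 'cx': 280.52639603882534, 'cy': 212.4104824425452, 'T': array([[  -0.012,   -0.996,    0.086,  492.351],
       [  -1.   ,    0.01 ,   -0.021,   -1.291],
       [   0.02 ,   -0.086,   -0.996, 1240.564],
       [   0.   ,    0.   ,    0.   ,    1.   ]])}
0.1 [ 256.989 -596.448  247.365] [[ 0.918  0.396 -0.001]
 [ 0.396 -0.918  0.002]
 [-0.    -0.002 -1.   ]]
```

View pics/scene0.png

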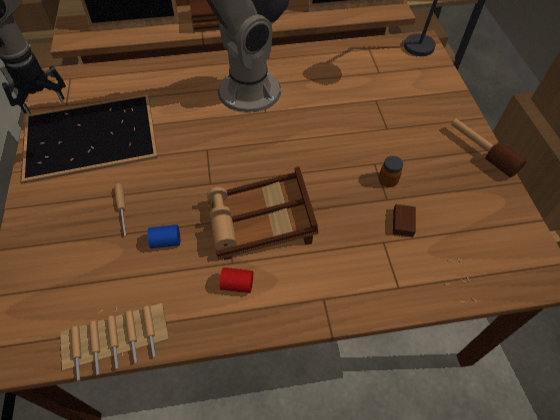

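View pics/top0.png

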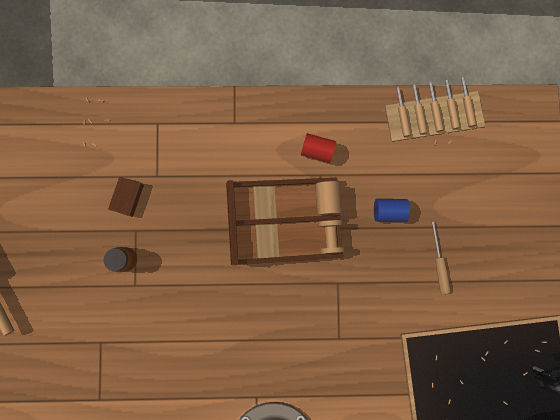

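The top view shows the rack around (228-343, 178-265), with its stop on the left and low end on the right. The roller is at (328,200) in the far gutter and the spool at (332,237) in the near one. I'll enlarge the rack.

```bash
python3 - <<'E'
import cv2
a=cv2.imread("pics/top0.png")[165:280,215:360]; cv2.imwrite("pics/top0c.png",cv2.resize(a,None,fx=5,fy=5,interpolation=cv2.INTER_CUBIC))
a=cv2.imread("pics/scene0.png")[165:265,195:325]; cv2.imwrite("pics/scene0c.png",cv2.resize(a,None,fx=6,fy=6,interpolation=cv2.INTER_CUBIC))
E
```

```text
(no output)
```

View pics/top0c.png

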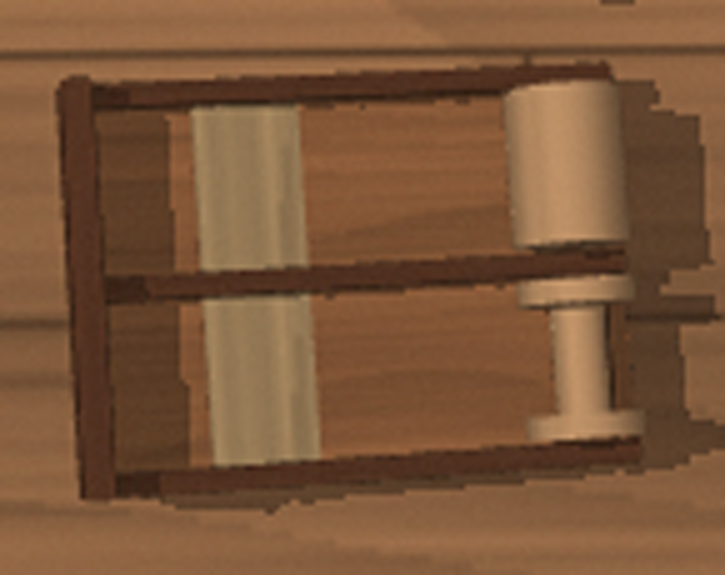

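View pics/scene0c.png

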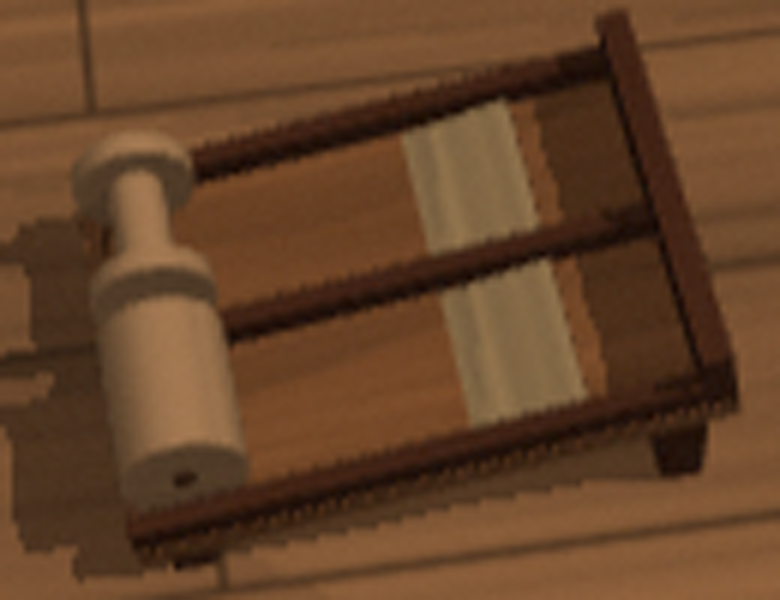

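The crops give these landmarks. In the top view, the stop's back corners are at (58,80) and (82,497), the step edge runs (192,107)-(215,467), and the ramp foot runs (300,107)-(320,460). The roller spans 507-628. I'll cast rays onto planes at the known heights.

```bash
cat > h.py <<'E'
import numpy as np
from rig import bot
np.set_printoptions(precision=1,suppress=True)
def ray(n,px,z):
    c=bot.get_calibration(n); f=210/np.tan(np.radians(c["fov_y"]/2)); T=c["T"]
    d=T[:3,:3]@[(px[0]-c["cx"])/f,(px[1]-c["cy"])/f,1]; o=T[:3,3]
    return o+d*(z-o[2])/d[2]
C,S=np.cos(np.radians(8)),np.sin(np.radians(8))
def flat(x,z): return x*C-z*S, 42+x*S+z*C   # level distance, height
E
python3 - <<'E'
from h import *
T=lambda u,v:(215+u/5,165+v/5); Q=lambda u,v:(195+u/6,165+v/6)
L=[("top",T(58,80),T(82,497),145.5,40),("top",T(192,107),T(215,467),77,7),("top",T(300,107),T(320,460),21,0),
("top",T(608,65),T(640,440),-142,18),
("scene",Q(735,368),Q(625,10),145.5,40),("scene",Q(587,397),Q(508,98),77,7),("scene",Q(470,425),Q(402,135),21,0)]
for n,a,b,x,z in L:
    h,Z=flat(x,z); A,B=ray(n,a,Z),ray(n,b,Z); w=A-B; yaw=np.arctan2(w[0],-w[1]) # placeholder
    y=(B-A)[:2]; L_=np.linalg.norm(y); y/=L_; xa=np.array([y[1],-y[0]]); m=(A+B)[:2]/2
    print(n,x,"len",L_,"yaw",np.degrees(np.arctan2(xa[1],xa[0])),"mid",m,"origin",m-xa*h)
# divider direction
_,Z1=flat(125,18);_,Z2=flat(-142,18)
a=ray("top",T(105,290),Z1);b=ray("top",T(628,262),Z2);d=a-b
print("div yaw",np.degrees(np.arctan2(d[1],d[0])),a,b)
h,Z=flat(-109,30); print("roller",ray("top",T(568,165),Z), "h",h,Z)
E
```

```text
top 145.5 len 204.37290471458448 yaw 93.14242629933732 mid [567.5 101.2] origin [575.  -37.1]
top 77 len 183.2191451138257 yaw 93.22578749424628 mid [570.1  37.5] origin [574.3 -37.7]
top 21 len 181.98349248820878 yaw 92.59223348894636 mid [572.2 -16.7] origin [573.2 -37.5]
top -142 len 195.2876793894309 yaw 93.568969016676 mid [ 587.  -179.5] origin [578.1 -36.6]
scene 145.5 len 211.6774915329581 yaw 93.03193827246375 mid [572.2 102.5] origin [579.5 -35.8]
scene 77 len 178.31652797601444 yaw 92.7767389257785 mid [568.4  41.3] origin [572.  -33.9]
scene 21 len 172.45010596216508 yaw 92.77141665218048 mid [569.2 -13.1] origin [570.2 -33.9]
div yaw 93.00406760444643 [567.3  86.   77.2] [ 581.4 -181.5   40.1]
roller [ 630.3 -149.4   56.5] h -112.11441252163313 56.538174057599974
```

```bash
python3 -m inch '[[0.6,0.04,-0.016,0,-1],[0.6,0.08,-0.032,0,-2],[0.6,0.115,-0.047,0,-3],[0.6,0.15,-0.06,0,-4],[0.6,0.185,-0.075,0,-5],[0.6,0.22,-0.09,0,-6],[0.6,0.255,-0.103,0,-7],[0.6,0.29,-0.117,0,-8],[0.6,0.325,-0.131,0,-9],[0.6,0.36,-0.145,0,-10],[0.6,0.395,-0.16,0,-11],[0.6,0.43,-0.174,0,-12],[0.6,0.465,-0.188,0,-13],[0.6,0.496,-0.2,0,-13.94],[0.6,0.496,-0.2,0,-13.94],[0.6,0.496,-0.2,0,-13.94],[0.6,0.496,-0.2,0,-13.94],[0.6,0.496,-0.2,0,-13.94],[0.6,0.496,-0.2,0,-13.94]]' 20
```

```text
t: 1.68
ee_pos: [632.5, -219.0, 248.2]
tcp_rot: [[-0.049, 0.999, -0.001], [0.999, 0.049, -0.001], [-0.001, -0.001, -1.0]]
contact_force: [-0.2, -0.7, -0.3]
gripper_width: 34.1
grasp_force: 0.0
```

```bash
python3 -m inch '[[0.6,0,0,0.035,0],[0.6,0,0,0.07,0],[0.6,0,0,0.105,0],[0.6,0,0,0.135,0],[0.6,0,0,0.16,0],[0.6,0,0,0.178,0],[0.6,0,0,0.185,0],[0.6,0,0,0.185,0],[0.6,0,0,0.185,0],[0.6,0,0,0.185,0]]'; python3 - <<'E'
from rig import bot
import cv2
a=bot.read_camera("scene")[130:280,150:350,::-1]; cv2.imwrite("pics/s1.png",cv2.resize(a,None,fx=4,fy=4,interpolation=cv2.INTER_CUBIC))
E
```

```text
t: 2.52
ee_pos: [634.8, -217.7, 65.3]
tcp_rot: [[-0.052, 0.999, 0.003], [0.999, 0.052, -0.001], [-0.001, 0.003, -1.0]]
contact_force: [0.5, 0.0, -0.4]
gripper_width: 33.9
grasp_force: 0.0
```

View pics/s1.png

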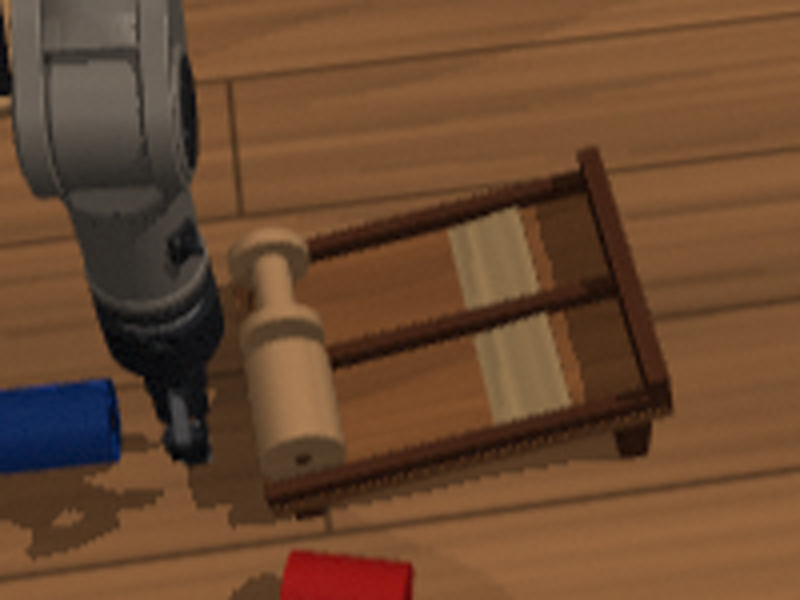

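The gripper is behind the roller, with the fingers near (185,440), clear of both the blue look-alike and the rack. Next I push up the slope.

```bash
python3 -m inch '[[0.6,0.006,0,0.003,0],[0.6,0.012,0,0.004,0],[0.6,0.018,0,0.004,0],[0.6,0.022,0,0.004,0],[0.6,0.025,0,0.004,0],[0.6,0.028,0,0.004,0],[0.6,0.031,0,0.004,0],[0.6,0.034,0,0.0036,0],[0.6,0.037,0,0.0032,0],[0.6,0.04,0,0.0027,0],[0.6,0.043,0,0.0023,0],[0.6,0.047,0,0.0018,0],[0.6,0.051,0,0.0012,0],[0.6,0.055,0,0.0006,0],[0.6,0.059,0,0.0001,0],[0.6,0.063,0,-0.0005,0],[0.6,0.067,0,-0.001,0],[0.6,0.071,0,-0.0016,0],[0.6,0.075,0,-0.0022,0],[0.6,0.078,0,-0.0026,0]]'
python3 - <<'E'
from rig import bot
import cv2
a=bot.read_camera("scene")[130:280,150:350,::-1]; cv2.imwrite("pics/s2.png",cv2.resize(a,None,fx=4,fy=4,interpolation=cv2.INTER_CUBIC))
E
```

```text
t: 4.23
ee_pos: [629.5, -138.4, 66.0]
tcp_rot: [[-0.053, 0.999, 0.0], [0.999, 0.053, 0.0], [0.0, 0.0, -1.0]]
contact_force: [-0.4, -0.7, 0.7]
gripper_width: 34.3
grasp_force: 0.3
```

View pics/s2.png

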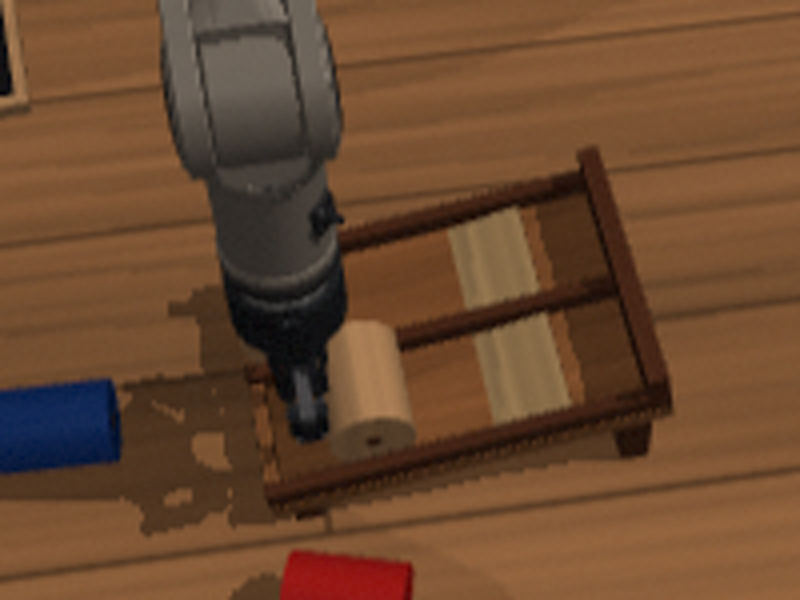

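The roller, near (370,390), is being pushed up squarely, with the fingers just behind it at (308,410). I'll continue.

```bash
python3 -m inch '[[0.6,0.004,0,-0.0006,0],[0.6,0.008,0,-0.0011,0],[0.6,0.012,0,-0.0017,0],[0.6,0.016,0,-0.0022,0],[0.6,0.02,0,-0.0028,0],[0.6,0.024,0,-0.0034,0],[0.6,0.028,0,-0.0039,0],[0.6,0.032,0,-0.0045,0],[0.6,0.036,0,-0.005,0],[0.6,0.04,0,-0.0056,0],[0.6,0.044,0,-0.0062,0],[0.6,0.048,0,-0.0067,0],[0.6,0.052,0,-0.0073,0],[0.6,0.056,0,-0.0078,0],[0.6,0.06,0,-0.0084,0],[0.6,0.064,0,-0.009,0],[0.6,0.068,0,-0.0095,0],[0.6,0.072,0,-0.0101,0],[0.6,0.076,0,-0.0107,0],[0.6,0.08,0,-0.0112,0]]'
python3 -m inch '[[0.6,0.003,0,-0.0008,0],[0.6,0.006,0,-0.0016,0],[0.6,0.009,0,-0.0024,0],[0.6,0.012,0,-0.0032,0],[0.6,0.015,0,-0.004,0],[0.6,0.018,0,-0.0048,0],[0.6,0.021,0,-0.0056,0],[0.6,0.024,0,-0.0064,0],[0.6,0.027,0,-0.0072,0],[0.6,0.03,0,-0.008,0],[0.6,0.033,0,-0.0088,0],[0.6,0.036,0,-0.0096,0],[0.6,0.039,0,-0.0104,0],[0.6,0.041,0,-0.011,0],[0.6,0.043,0,-0.0115,0],[0.6,0.045,0,-0.012,0]]'
python3 - <<'E'
from rig import bot
import cv2
a=bot.read_camera("scene")[130:280,150:350,::-1]; cv2.imwrite("pics/s3.png",cv2.resize(a,None,fx=4,fy=4,interpolation=cv2.INTER_CUBIC))
E
```

```text
t: 5.95
ee_pos: [625.2, -58.9, 77.1]
tcp_rot: [[-0.053, 0.999, -0.0], [0.999, 0.053, -0.0], [-0.0, -0.0, -1.0]]
contact_force: [0.7, -1.4, 0.1]
gripper_width: 34.0
grasp_force: 0.4
t: 7.28
ee_pos: [622.9, -14.2, 89.1]
tcp_rot: [[-0.052, 0.999, 0.0], [0.999, 0.052, -0.0], [-0.0, 0.0, -1.0]]
contact_force: [-0.2, -1.4, 0.5]
gripper_width: 34.6
grasp_force: 0.8
```

View pics/s3.png

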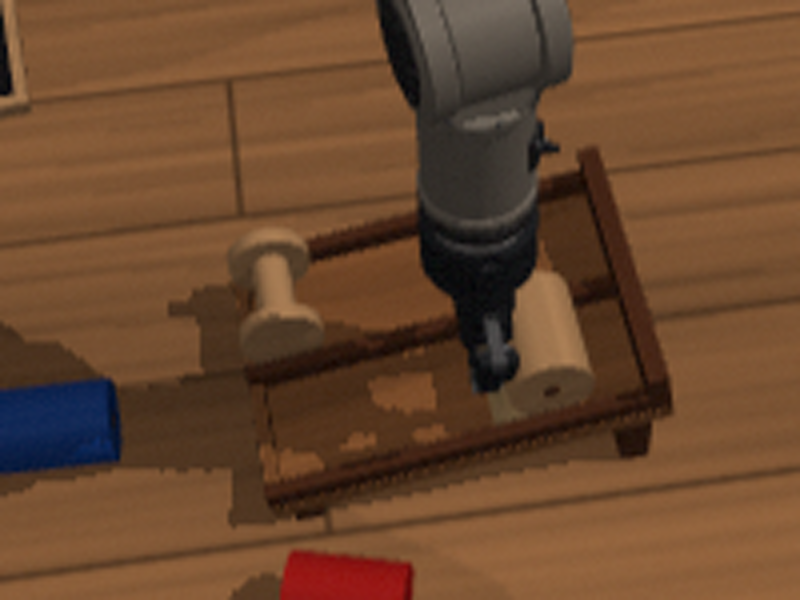

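The roller is square on the ramp near (550,340), about 11 mm short of the step. I'll push it slowly over the edge.

```bash
python3 -m inch '[[0.6,0.0015,0,-0.0004,0],[0.6,0.003,0,-0.0008,0],[0.6,0.0045,0,-0.0012,0],[0.6,0.006,0,-0.0016,0],[0.6,0.0075,0,-0.002,0],[0.6,0.009,0,-0.0024,0],[0.6,0.0105,0,-0.0028,0],[0.6,0.012,0,-0.0031,0],[0.6,0.0135,0,-0.0033,0],[0.6,0.015,0,-0.0035,0],[0.6,0.0165,0,-0.0037,0],[0.6,0.018,0,-0.004,0],[0.6,0.0195,0,-0.004,0],[0.6,0.021,0,-0.004,0],[0.6,0.021,0,-0.004,0],[0.6,0.021,0,-0.004,0]]'
python3 - <<'E'
from rig import bot
import cv2
a=bot.read_camera("scene")[130:280,150:350,::-1]; cv2.imwrite("pics/s4.png",cv2.resize(a,None,fx=4,fy=4,interpolation=cv2.INTER_CUBIC))
E
```

```text
t: 8.67
ee_pos: [621.8, 6.8, 93.1]
tcp_rot: [[-0.053, 0.999, -0.0], [0.999, 0.053, -0.0], [-0.0, -0.0, -1.0]]
contact_force: [-0.4, -0.6, -0.3]
gripper_width: 33.8
grasp_force: 0.0
```

View pics/s4.png

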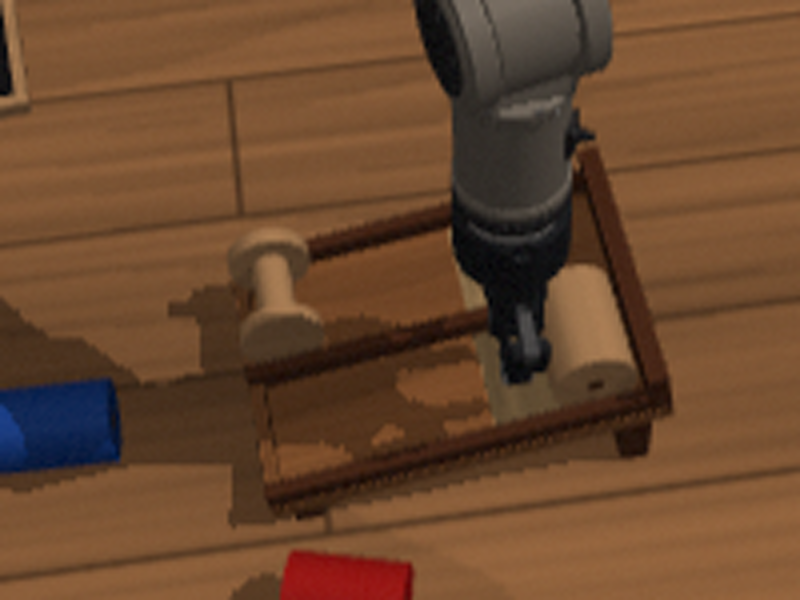

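The roller has dropped into the pocket near (595,330), with a gap to the fingers and no contact force. I'll back off, lift and check.

```bash
python3 -m inch '[[0.6,-0.006,0,-0.002,0],[0.6,-0.015,0,-0.005,0],[0.6,-0.02,0,-0.02,0],[0.6,-0.02,0,-0.045,0],[0.6,-0.02,0,-0.075,0],[0.6,-0.03,0,-0.105,0],[0.6,-0.06,-0.03,-0.13,0],[0.6,-0.09,-0.06,-0.15,0],[0.6,-0.12,-0.09,-0.16,0],[0.6,-0.15,-0.11,-0.16,0],[0.6,-0.15,-0.11,-0.16,0],[0.6,-0.15,-0.11,-0.16,0],[0.6,-0.15,-0.11,-0.16,0],[0.6,-0.15,-0.11,-0.16,0],[0.6,-0.15,-0.11,-0.16,0]]'
python3 - <<'E'
from h import *
import cv2
a=bot.read_camera("top"); b=bot.read_camera("top"); print("moved px",np.abs(a.astype(int)-b)[165:280,215:300].max())
cv2.imwrite("pics/t5.png",cv2.resize(b[165:280,215:360,::-1],None,fx=5,fy=5,interpolation=cv2.INTER_CUBIC))
E
```

```text
t: 9.97
ee_pos: [520.6, -147.3, 252.9]
tcp_rot: [[-0.055, 0.998, 0.0], [0.998, 0.055, 0.001], [0.001, 0.0, -1.0]]
contact_force: [-0.2, 1.0, 0.3]
gripper_width: 33.8
grasp_force: 0.0
moved px 8
```

View pics/t5.png

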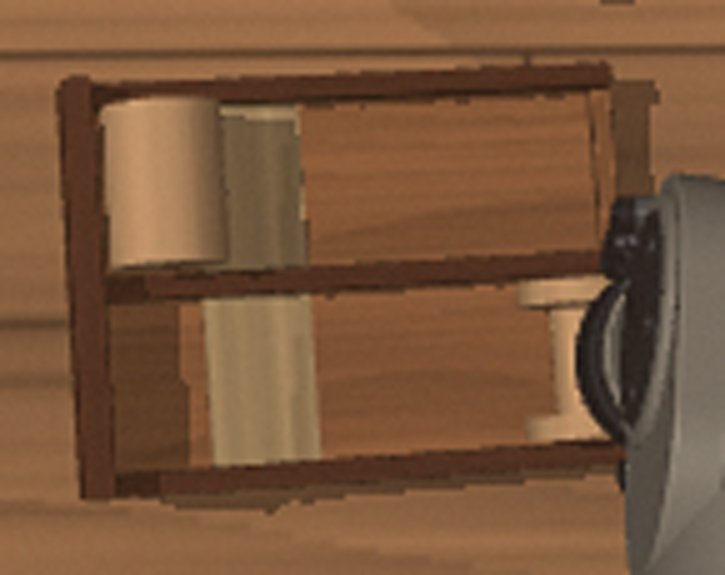

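The roller lies square in the pocket against the stop, spanning (103-222, 95-265) in the crop. The spool is where it was. I'll let it settle for a moment and hand in.

```bash
python3 -m inch '[[0.6,0,0,0,0],[0.6,0,0,0,0],[0.6,0,0,0,0],[0.6,0,0,0,0],[0.6,0,0,0,0],[0.6,0,0,0,0],[0.6,0,0,0,0],[0.6,0,0,0,0],[0.6,0,0,0,0],[0.6,0,0,0,0],[0.6,0,0,0,0],[0.6,0,0,0,0]]'; python3 -c "
from rig import bot; print(bot.job_done())"
```

```text
t: 11.07
ee_pos: [519.8, -148.9, 253.1]
tcp_rot: [[-0.053, 0.999, 0.0], [0.999, 0.053, -0.0], [-0.0, 0.0, -1.0]]
contact_force: [1.0, -0.5, 0.2]
gripper_width: 34.2
grasp_force: 0.0
the job is handed in; nothing more can be done
None
```

I pushed the roller up its gutter and over the step; the last picture shows it lying square in the pocket against the stop, with the spool where it started and the gripper clear, and I handed the job in at about 11 s (no verdict was returned).

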